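Roll the chromatography column into its V-cradle and butt it against the stop

TASK

With the outside of the fingers, roll the blue-ended column along the bench by its side, up the shallow ramp and into the V-groove of the cradle, then push on its free end until its other end is up against the blue end stop. Never pinch it or lift it off the surface, and never push it hard; leave the other column, the bottles, jars, tape and cuvette stand where they are.

Things in the scene. Friction and masses are not known exactly. Their poses are not given: they have to be found in the camera images.
- column_center (a point): Centre (middle of the axis) of the loose column to roll: white cylinder with blue flat ends, diameter 30 mm, length 130 mm, about 0.3 kg, polished and slippery (friction about 0.3). Its x axis runs along the bar; y and z turn as it rolls. It starts at rest on the bench on the cradle's -y side, within about 7 degrees of parallel to the groove, and rolls freely.
- cradle: Fixed aluminium V-cradle, origin on the bench under the bottom of the V, half-way along. The groove runs along its x, -60 to +60 mm. Two 30 degree faces meet at y = 0, 2 mm above the bench; the -y one starts at the lip, the +y one ends at y = +20 mm at a vertical blue wall 36 mm high. The -x end is open, bare bench before it.
- lip (a point): Middle of the cradle's lip, 10 mm above the bench at y = -14 mm of the cradle, axes as the cradle's. A ramp 120 mm wide (x -60 to +60 mm) rises to it from bench level at y = -61 mm.
- stop (a point): Middle of the end stop's inner face, at x = +60 mm of the cradle, 20 mm above the bench, axes as the cradle's. The stop is a blue upright plate 40 mm high, 56 mm wide across the groove, 8 mm thick.
- seat (a point): Where the column's centre belongs when it lies in the V against the stop: x = -5, y = 0, z = 19.3 mm in the cradle's frame, axes as the cradle's. The column's -x end then sticks out of the cradle by 10 mm, by more while short of the stop; this end face is free to be pushed towards +x.
- used_center (a point): Centre of the used column, same size with orange ends, lying in a grey rack on the right of the bench: leave alone.
- dropper: White bottle, diameter 36 mm, 85 mm tall, origin under its centre: leave alone.
- jar_blue: White jar with blue lid, diameter 40 mm, 60 mm tall, origin under its centre: leave alone.
- jar_red: White jar with red lid, diameter 40 mm, 60 mm tall, origin under its centre: leave alone.
- tape: Roll of blue tape lying flat, outer diameter 90 mm, 22 mm high, origin under its centre: leave alone.
- cuvettes: White stand 50 x 120 mm with five upright cuvettes along its y, 55 mm tall, origin under its centre: leave alone.
Not all that is in view belongs to the job. Leave any green or yellow look-alike of the part that bears column_center alone. There is more than one size of the cradle; the job needs the smallest.

How it is judged:
By the outcome, as a careful person would: the job done as asked, in the order asked, and still so for the second after the job is handed in, with the robot touching nothing.
It also fails if it takes over 51 s, if anything falls off the work surface, if the arm or the gripper's body presses on something with over 40 N, if the wrist force passes 120 N, or if a joint passes its speed limit or range.

ROBOT

A 6-joint arm with a two-finger parallel gripper is mounted at the origin on the work surface. World frame = base frame: x ahead of the robot, y to its left, z up, the work surface at z = 0. Lengths are in m, angles in rad, forces in N, time in s.
With the tool pointing down it reaches from about 0.35 to 0.975 m from the base axis. Payload 4.9 kg.
Tool frame: the origin (TCP) lies at the very end of the fingers, on their centre line; the grasp point (between the pads) lies 19 mm behind it; z points along the fingers, y is the line along which they close (so a half turn about z gives the same grasp; the last joint's range is limited). The gripper opens to 85 mm and grips with 20 to 120 N. Pads are 22 mm wide; open, the fingers measure 114 mm over their backs; the gripper's body (76 mm by 85 mm) begins 54 mm behind the grasp point. The pads swing forward as they close: fully open they stand 13 mm farther back than shut.
Start: joints at [1.174, 0.053, 1.613, -0, 1.476, -0.119], TCP at [0.171, 0.601, 0.231] pointing down, gripper open.
Joint ranges: [-3.01, 3.01], [-1.01, 2.22], [0.06, 2.58], [-1.02, 4.17], [0.09, 2.62], [-3.14, 3.14]. Speed limits (rad/s): [2.57, 2.57, 3.14, 3.14, 3.14, 3.14].

INTERFACE

Orientations are given as a unit quaternion [w, x, y, z].
In Python, from plant import manip, vision, order gives the robot as it stands.
- The arm moves only by the tool play_rows, never from a script. Its argument "steps" is a list that holds one entry, the list of rows, each a list of 6 numbers: the shift along the tool's x, y, z in mm, then the turn, a rotation vector about the tool's x, y, z in degrees. A call has 1 to 12 rows; each row is the pose to reach, as a shift and turn from the pose commanded when the call began, along the tool's axes at that moment; what a row does not reach only later rows make up. A row lasts 1/12 s, in which the tool goes at most 41.7 mm and 7.16 degrees, less where a joint would pass 70% of its speed; a pose out of reach is approached as far as the arm can. A call with a gripper value outside its range is refused whole. "claw" is the gripper's target within -1 to 1 (fully open at 1, half-way at 0, shut at -1), set as the call begins (left out, the last holds). The fingers move at their own pace and stop on an object; the grip force is fixed at half the most. Time passes only in rows, so rows that repeat a pose let the fingers close. It gives the time, the measured TCP pose, the force, the opening and the grip force at its end, in the units of the state.
- manip.state(): the state, without advancing time (a new reading comes with each control period).
- vision.grab_frame(name): name is "side" or "top" or "wrist"; returns (picture, depth): 480x640x3 uint8, blue, green, red; 480x640 float32, m along the optical axis (not along the pixel's ray), 0 where there is no reading.
- vision.camera_info(name): a dict with "K" (3x3 intrinsics, pixels), "k1" (the pictures are not rectified: a ray, as slopes to the right and down, at radius r is drawn at 1 + k1 r^2 times it, then the intrinsics apply), "eye" and "orientation" of the camera in the world; the wrist camera has in their place "T_tool_cam" (4x4, takes a point from camera to tool coordinates, whose origin is the TCP and whose axes are the flange's). Camera axes: x right, y down, z forward; pixel columns grow to the right and rows downward; lengths in m; the calibration is good to about 2 mm. A picture is of the moment at which its call begins: read the wrist's pose just before it. camera_info takes no time and is no camera call.
- order.job_done(): hands the job in; it is judged then, once.
The state is a dict: "time": time; "joint_pos": joint angles; "joint_vel": joint speeds; "joint_efforts": joint torques, N m; "tool_pos": TCP position; "tool_rot": TCP orientation; "contact_force": force on the tool from outside, world axes, zero at the start; "ft_torque": the same for the moment, N m; "gripper_width": opening from 0.0 (shut) to 1.0 (fully open); "grasp_force": force on a finger pad.
Only numpy, scipy, OpenCV 4.12 (cv2) and the standard library are available. Lean on these libraries where they do the work, as an engineer would, in place of code of your own. Each camera call takes 0.05 s, during which the arm holds its last target. There are 200 camera calls.

## Working session

There is one attempt and no reset: what is moved stays moved. The work goes in short steps, Python scripts to look and compute and a tool call to move; the robot and the scene stay as the last step left them, time stands still between calls to the robot, and variables do not carry over. Pictures are saved under pics/ and viewed, at most 10 in all, crops included, and the job is handed in when it is done.

Besides the shell and the picture viewer there is one more tool, called as name(argument=value, ...) on one line, values as JSON. play_rows: Moves the arm, as the interface text tells. Its arguments: {"type":"object","properties":{"steps":{"type":"array"},"claw":{"type":"number"}},"required":["steps"]}

```bash
mkdir -p pics; ls
cat > h.py <<'E'
import numpy as np,cv2
from scipy.spatial.transform import Rotation as R
from plant import manip,vision,order
def q2R(q): return R.from_quat([q[1],q[2],q[3],q[0]]).as_matrix()
def cam(name,st=None):
    c=vision.camera_info(name);K=np.array(c["K"])
    if name=="wrist":
        st=st or manip.state();T=np.eye(4);T[:3,:3]=q2R(st["tool_rot"]);T[:3,3]=st["tool_pos"]
        M=T@np.array(c["T_tool_cam"]);return K,c["k1"],M[:3,3],M[:3,:3]
    o=np.array(c["orientation"]);Rm=q2R(o) if o.size==4 else o.reshape(3,3)
    return K,c["k1"],np.array(c["eye"]),Rm
def ray(C,uv):
    K,k1,e,Rm=C;uv=np.atleast_2d(np.array(uv,float))
    d=np.c_[(uv[:,0]-K[0,2])/K[0,0],(uv[:,1]-K[1,2])/K[1,1]];u=d.copy()
    for _ in range(20): u=d/(1+k1*(u**2).sum(1,keepdims=True))
    return np.c_[u,np.ones(len(u))]
def onplane(C,uv,z):
    r=ray(C,uv)@C[3].T;e=C[2];return e+r*((z-e[2])/r[:,2])[:,None]
def atdepth(C,uv,D):
    return C[2]+(ray(C,uv)*np.asarray(D).reshape(-1,1))@C[3].T
def proj(C,P):
    K,k1,e,Rm=C;p=(np.atleast_2d(P)-e)@Rm;s=p[:,:2]/p[:,2:];s=s*(1+k1*(s**2).sum(1,keepdims=True))
    return s*[K[0,0],K[1,1]]+[K[0,2],K[1,2]]
E
python3 - <<'E'
from h import *
for n in("top","side"):
    p,d=vision.grab_frame(n);cv2.imwrite(f"pics/{n}0.png",p);np.savez(f"{n}0.npz",p=p,d=d);C=cam(n);print(n,C[2],C[3].round(3).tolist(),C[0][0,0],C[1])
s=manip.state();print(s["time"],s["tool_pos"],s["tool_rot"],s["contact_force"],vision.camera_info("wrist"))
E
```

```text
pics
top [ 0.25644717 -0.04122814  1.5068614 ] [[-0.029, -0.983, 0.183], [-0.999, 0.032, 0.015], [-0.021, -0.183, -0.983]] 620.4675677531158 -0.04286321715911259
side [1.0456707  0.68441862 1.10611541] [[-0.809, 0.455, -0.372], [0.588, 0.628, -0.51], [0.001, -0.631, -0.776]] 611.4818411680246 -0.1401010118727615
0.1 [0.17117879 0.60050592 0.2301828 ] [-2.38982789e-04  1.38452705e-01  9.90368608e-01 -9.00876942e-04] [ 1.11548761 -0.52339581  0.03750441] {'K': array([[340.22579239,   0.        , 319.96457052],
       [  0.        , 340.22579239, 236.81356258],
       [  0.        ,   0.        ,   1.        ]]), 'k1': -0.00688794970626566, 'T_tool_cam': array([[ 6.19572337e-04, -9.52879297e-01, -3.03349076e-01,
         7.62641609e-02],
       [ 9.99999726e-01,  7.13286434e-04, -1.98133811e-04,
         3.47360359e-04],
       [ 4.05172387e-04, -3.03348870e-01,  9.52879478e-01,
        -1.41427359e-01],
       [ 0.00000000e+00,  0.00000000e+00,  0.00000000e+00,
         1.00000000e+00]])}
```

View pics/top0.png

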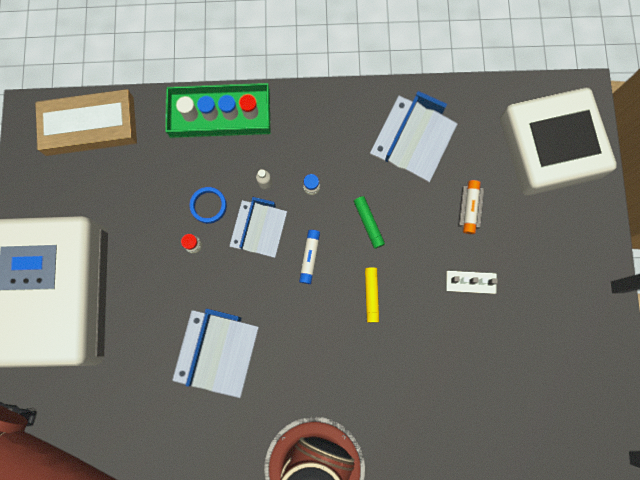

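View pics/side0.png

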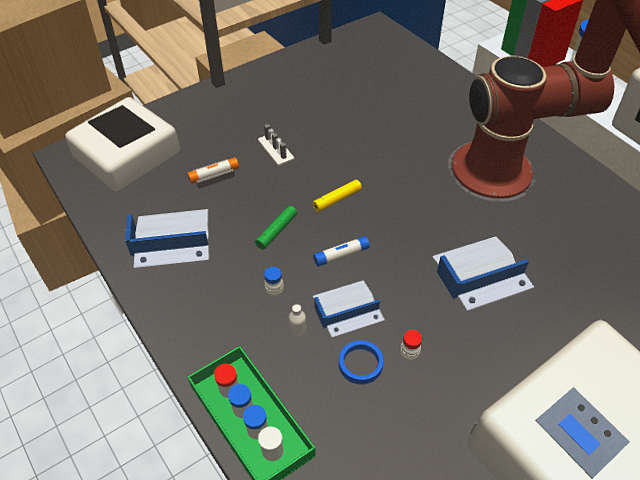

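Candidates for the column, in top-view pixels: blue-ended white (310,257), green (368,222), yellow (372,295), orange-ended used column (471,207). I choose the blue-ended one.

Candidates for the cradle: (258,227), (215,352), (414,137). The smallest is (258,227), with its wall on the left (+y) and its stop at the far end. I'll measure it and check a crop.

Run:
```python
from h import *
f=np.load("top0.npz");p,d=f["p"],f["d"];C=cam("top")
hsv=cv2.cvtColor(p,cv2.COLOR_BGR2HSV)
m=cv2.inRange(hsv,(100,120,60),(125,255,255))
n,l,s,c=cv2.connectedComponentsWithStats(m)
for i in range(1,n):
    if s[i,4]>15 and 180<c[i,0]<330 and 160<c[i,1]<300: print(c[i].round(1),s[i],onplane(C,c[i],.015).round(3))
print("cradle px", [onplane(C,[q],z).round(3).tolist() for q,z in [((230,249),0),((277,257),0),((287,206),0),((253,198),.036)]])
for nm,q in(("small",(258,227)),("b",(215,352)),("c",(414,137))): print(nm,onplane(C,[q],0).round(3))
for nm,q,z in(("blue jar",(311,184),.06),("dropper",(263,175),.085),("red jar",(190,241),.06),("tape",(208,205),.02),("green",(368,222),.015),("yellow",(372,295),.015)): print(nm,onplane(C,[q],z).round(3))
cv2.imwrite("pics/crop.png",cv2.resize(p[160:300,180:340],None,fx=5,fy=4.2 if 0 else 5)[:600*2:1][:700][:600])
```

```text
[310.8 181.1] [304 174  15  16 186] [[ 0.686 -0.011  0.015]]
[207.4 204.4] [189 187  38  37 521] [[0.635 0.248 0.015]]
[254.6 212.7] [240 197  35  51 230] [[0.609 0.131 0.015]]
[313.2 234. ] [307 230  13  10 100] [[ 0.551 -0.013  0.015]]
[309.2 255.3] [307 250   5  12  33] [[ 0.499 -0.001  0.015]]
[305.3 278.1] [299 273  13  11 114] [[0.443 0.009 0.015]]
cradle px [[[0.523, 0.194, 0.0]], [[0.499, 0.078, 0.0]], [[0.628, 0.051, 0.0]], [[0.642, 0.132, 0.036]]]
small [[0.576 0.124 0.   ]]
b [[0.273 0.232 0.   ]]
c [[ 0.797 -0.276  0.   ]]
blue jar [[ 0.665 -0.012  0.06 ]]
dropper [[0.685 0.101 0.085]]
red jar [[0.535 0.281 0.06 ]]
tape [[0.632 0.246 0.02 ]]
green [[ 0.577 -0.148  0.015]]
yellow [[ 0.397 -0.15   0.015]]
```

View pics/crop.png

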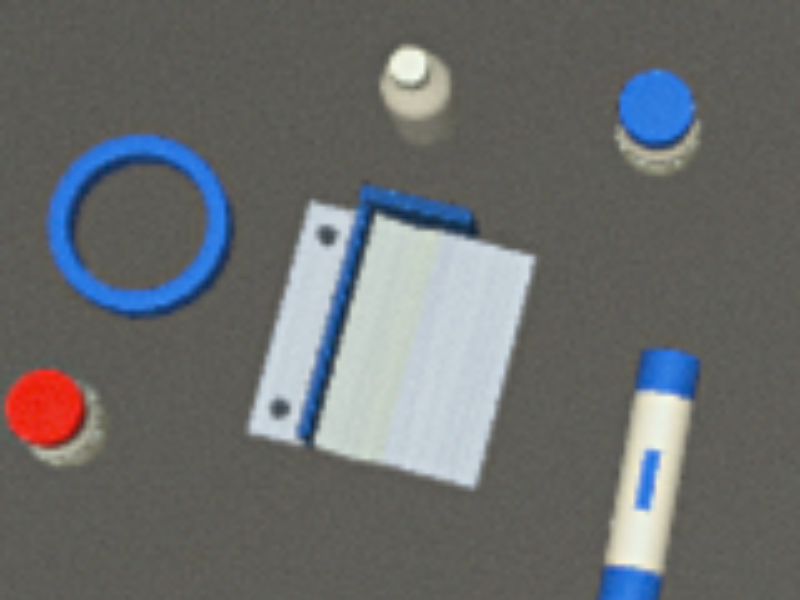

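The crop confirms the choice: the small cradle has its wall on the left and its stop at the far end, and its ramp faces the blue-ended column at the bottom right. Next I move the tool over the pair for a wrist view, with tool y along the groove.

play_rows(steps=[[[-40,-34,0,0,0,7],[-75,-64,0,0,0,14],[-110,-94,0,0,0,21],[-145,-124,0,0,0,28],[-180,-154,0,0,0,35],[-215,-184,0,0,0,42],[-250,-214,0,0,0,49],[-285,-244,0,0,0,56],[-320,-274,0,0,0,63],[-355,-304,0,0,0,70],[-390,-334,0,0,0,77],[-420,-360,0,0,0,84]]], claw=1)

```text
time: 1.1
tool_pos: [0.4477, 0.1821, 0.231]
tool_rot: [-0.0, 0.768, 0.641, -0.0]
contact_force: [1.5, -0.6, -0.9]
gripper_width: 1.0
grasp_force: 0.0
```

Run:
```python
from h import *
st=manip.state();p,d=vision.grab_frame("wrist");cv2.imwrite("pics/w1.png",p)
import pickle;pickle.dump((st,p,d),open("w1.pkl","wb"));print(st["time"],st["tool_pos"],q2R(st["tool_rot"]).round(3).tolist(),st["contact_force"])
```

```text
1.1 [0.44773509 0.18209385 0.23099971] [[0.178, 0.984, -0.0], [0.984, -0.178, 0.0], [0.0, -0.0, -1.0]] [ 1.5264519  -0.56049941 -0.92356085]
```

View pics/w1.png

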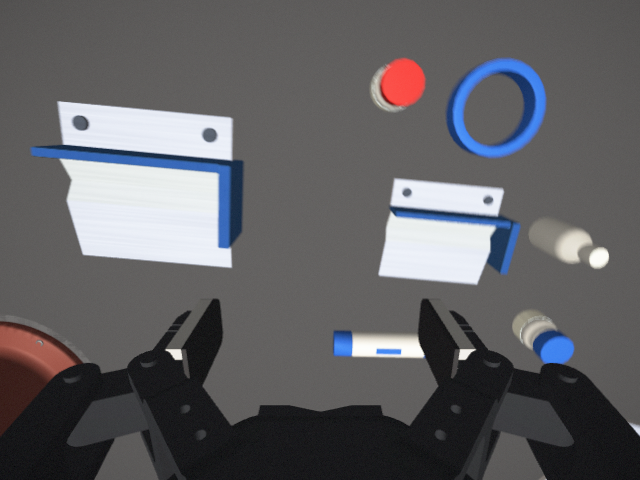

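The wrist view shows the small cradle at (440,230) and the column at (385,345), partly behind a finger. I shift to get a clear view of both.

play_rows(steps=[[[-30,38,0,0,0,0],[-60,76,0,0,0,0],[-90,110,0,0,0,0],[-90,110,0,0,0,0]]])

```text
time: 1.48
tool_pos: [0.5421, 0.073, 0.2307]
tool_rot: [0.001, 0.766, 0.642, -0.0]
contact_force: [-0.6, 0.1, 0.4]
gripper_width: 0.997
grasp_force: 0.0
```

Run:
```python
from h import *
import pickle
st=manip.state();p,d=vision.grab_frame("wrist");cv2.imwrite("pics/w2.png",p)
pickle.dump((st,p,d),open("w2.pkl","wb"));print(st["time"],st["tool_pos"],st["tool_rot"])
C=cam("wrist",st)
hsv=cv2.cvtColor(p,cv2.COLOR_BGR2HSV)
m=cv2.inRange(hsv,(100,120,60),(125,255,255))
n,l,s,c=cv2.connectedComponentsWithStats(m)
for i in range(1,n):
    if s[i,4]>40:
        q=np.argwhere(l==i)[:,::-1];print(c[i].round(1),s[i],cv2.boxPoints(cv2.minAreaRect(q.astype(np.float32))).round(1).tolist(),onplane(C,c[i],.015).round(3))
```

```text
1.4833 [0.54205774 0.07301165 0.23073363] [ 5.15793004e-04  7.66453966e-01  6.42298868e-01 -4.65582958e-04]
[385.5  31.9] [ 338    0  101   59 2104] [[338.0, 0.0], [438.0, 0.0], [438.0, 58.0], [338.0, 58.0]] [[0.632 0.223 0.015]]
[88.8 94.5] [   0   46  128  105 5206] [[-8.100000381469727, 142.10000610351562], [0.0, 45.70000076293945], [134.60000610351562, 57.099998474121094], [126.5, 153.5]] [[0.341 0.22  0.015]]
[378.  142.7] [ 283  116  136   72 1527] [[277.1000061035156, 174.5], [283.0, 115.5999984741211], [418.1000061035156, 129.10000610351562], [412.20001220703125, 188.0]] [[0.613 0.125 0.015]]
[462.7 270.8] [ 443  252   41   38 1156] [[436.29998779296875, 266.8999938964844], [465.0, 244.0], [489.1000061035156, 274.1000061035156], [460.3999938964844, 297.0]] [[ 0.69  -0.031  0.015]]
[242.9 274. ] [233 262  21  25 478] [[233.0, 262.0], [253.0, 262.0], [253.0, 286.0], [233.0, 286.0]] [[0.443 0.009 0.015]]
[340.8 276.1] [331 264  20  25 472] [[331.0, 264.0], [350.0, 264.0], [350.0, 288.0], [331.0, 288.0]] [[ 0.553 -0.014  0.015]]
[291.6 280.5] [279 278  26   6 155] [[279.0, 278.0], [304.0, 278.0], [304.0, 283.0], [279.0, 283.0]] [[ 0.496 -0.009  0.015]]
[631.3 422.8] [621 413  19  22  97] [[620.9000244140625, 413.8999938964844], [624.0, 411.20001220703125], [642.0, 431.29998779296875], [638.9000244140625, 434.1000061035156]] [[ 0.905 -0.296  0.015]]
```

View pics/w2.png

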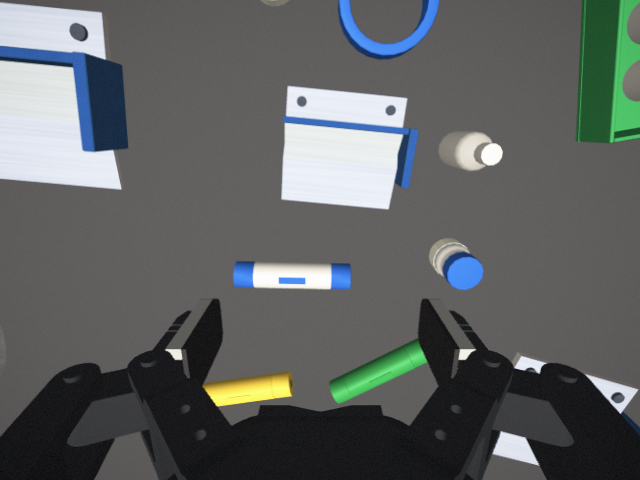

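The wrist view shows the column at (292,276), the cradle ramp's lower edge from (282,199) to (388,209), and the stop at (408,158). I'll fit these now.

```bash
cat > fit.py <<'E'
from h import *
import pickle
st,p,d=pickle.load(open("w2.pkl","rb"));C=cam("wrist",st)
hsv=cv2.cvtColor(p,cv2.COLOR_BGR2HSV)
w=cv2.inRange(hsv,(0,0,130),(179,70,255));w[:, :270]=0;w[:,425:]=0;w[:75]=0;w[225:]=0
q=[(u,np.where(w[:,u])[0].max()) for u in range(290,383)]
P=onplane(C,np.array(q)+[0,.5],0.0)
a,b=np.polyfit(P[:,0],P[:,1],1);print("ramp edge yaw",np.degrees(np.arctan(a)))
yaw=np.arctan(a)
# corners
lo=[(u,np.where(w[:,u])[0].max()) for u in range(276,400) if w[:,u].any()]
print("lo ends",lo[:8],lo[-14:])
# blue wall top
m=cv2.inRange(hsv,(100,120,60),(125,255,255))
up=[(u,np.where(m[100:200,u])[0].min()+100) for u in range(290,410)]
Q=onplane(C,np.array(up)-[0,.5],.036);a2,b2=np.polyfit(Q[:,0],Q[:,1],1);print("wall outer yaw",np.degrees(np.arctan(a2)))
lo2=[]
for u in range(290,390):
    r=np.where(m[100:150,u])[0];lo2.append((u,r.max()+100.5))
Q2=onplane(C,lo2,.036);a3,b3=np.polyfit(Q2[:,0],Q2[:,1],1);print("wall lower edge yaw",np.degrees(np.arctan(a3)))
n=np.array([-np.sin(yaw),np.cos(yaw)])
print("perp ramp->outer,inner mm",[(1e3*(Z[:,:2].mean(0)-P[:,:2].mean(0))@n).round(1) for Z in(Q,Q2)])
# column ends
for c in((242.9,274.),(340.8,276.1)): print(onplane(C,[c],.0245).round(4),onplane(C,[c],.015).round(4))
cm=cv2.inRange(hsv,(0,0,110),(179,90,255))|m; cm[:250]=0;cm[300:]=0;cm[:,:225]=0;cm[:,360:]=0
cols=[u for u in range(225,360) if (cm[:,u]>0).sum()>12];print("col u",cols[0],cols[-1])
for u in(cols[0]+4,cols[len(cols)//2],cols[-1]-4): r=np.where(cm[:,u])[0];print(u,r.min(),r.max())
print("depth col",atdepth(C,[(260,274),(320,275)],[d[274,260],d[275,320]]).round(4))
for uv in [(335,170),(335,190),(335,198),(335,150),(335,140),(300,215)]: print(uv,atdepth(C,[uv],[d[uv[1],uv[0]]]).round(4))
cv2.imwrite("pics/w2c.png",cv2.resize(p[75:300,225:425],None,fx=2.66,fy=2.66,interpolation=cv2.INTER_CUBIC))
E
python3 fit.py
```

```text
ramp edge yaw -15.393934150593287
lo ends [(281, np.int64(199)), (282, np.int64(199)), (283, np.int64(199)), (284, np.int64(199)), (285, np.int64(200)), (286, np.int64(200)), (287, np.int64(200)), (288, np.int64(200))] [(386, np.int64(209)), (387, np.int64(209)), (388, np.int64(209)), (389, np.int64(207)), (390, np.int64(202)), (391, np.int64(197)), (392, np.int64(192)), (393, np.int64(188)), (394, np.int64(183)), (395, np.int64(178)), (396, np.int64(173)), (397, np.int64(168)), (398, np.int64(152)), (399, np.int64(148))]
wall outer yaw -15.308831270287577
wall lower edge yaw -15.40790503900557
perp ramp->outer,inner mm [np.float64(86.9), np.float64(81.9)]
[[0.4459 0.0123 0.0245]] [[0.4429 0.0085 0.015 ]]
[[ 0.5526 -0.0092  0.0245]] [[ 0.5525 -0.0136  0.015 ]]
col u 233 350
237 262 287
292 263 288
346 264 288
depth col [[ 0.4656  0.0104  0.0281]
 [ 0.5302 -0.0031  0.0262]]
(335, 170) [[0.5655 0.1048 0.0055]]
(335, 190) [[0.5621 0.0831 0.0023]]
(335, 198) [[5.607e-01 7.400e-02 4.000e-04]]
(335, 150) [[0.5689 0.125  0.0027]]
(335, 140) [[0.5705 0.1352 0.006 ]]
(300, 215) [[ 0.5186  0.0612 -0.0017]]
```

View pics/w2c.png

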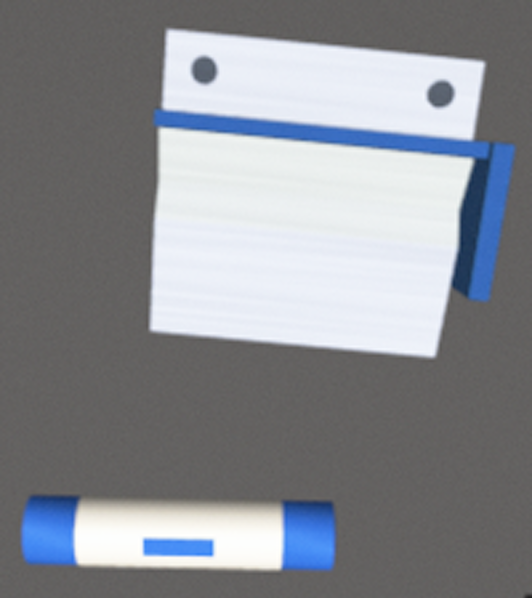

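```bash
cat >> fit.py <<'E'
print('----')
A,B=onplane(C,[(281,199.7),(388.7,209.8)],0)[:,:2];print("ramp len",np.linalg.norm(B-A),np.degrees(np.arctan2(*(B-A)[::-1])))
yaw=np.radians(-15.4);ex=np.array([np.cos(yaw),np.sin(yaw)]);ey=np.array([-ex[1],ex[0]])
O=(A+B)/2+.061*ey;print("cradle O",O.round(4))
S=onplane(C,[((493)/2.66+225,299/2.66+75),((516)/2.66+225,145/2.66+75)],.04)[:,:2];print("stop outer top corners (cradle)",[((s-O)@[*zip(ex,ey)]*1e3).round(1) for s in S])
E1,E2=onplane(C,[(233,274.7),(350.5,276.3)],.018)[:,:2];print("col len",np.linalg.norm(E2-E1),"yaw",np.degrees(np.arctan2(*(E2-E1)[::-1])))
c=(E1+E2)/2;print("col c",c.round(4),"in cradle",((c-O)@np.array([ex,ey]).T*1e3).round(1))
c=onplane(C,[(291.7,275.5)],.015)[0,:2];print("mid z15",((c-O)@np.array([ex,ey]).T*1e3).round(1))
T=st["tool_pos"][:2];print("tool in cradle",((T-O)@np.array([ex,ey]).T*1e3).round(1),st["tool_pos"][2])
Rm=q2R(st["tool_rot"]);print("tooly yaw",np.degrees(np.arctan2(Rm[1,1],Rm[0,1])))
E
python3 fit.py | sed 1,/----/d
```

```text
ramp len 0.12077261976018483 -15.49814169106931
cradle O [0.5758 0.1251]
stop outer top corners (cradle) [array([ 68.9, -28.3]), array([67.5, 26. ])]
col len 0.13321101269404698 yaw -10.903015118753727
col c [ 0.498  -0.0018] in cradle [ -41.4 -143. ]
mid z15 [ -41.6 -144.4]
tool in cradle [-18.7 -59.2] 0.23073362874448042
tooly yaw -10.073059887340841
```

Run:
```python
from h import *
import pickle
st,p,d=pickle.load(open("w2.pkl","rb"));c=vision.camera_info("wrist");C=(np.array(c["K"]),c["k1"],np.array(c["T_tool_cam"])[:3,3],np.array(c["T_tool_cam"])[:3,:3])
v,u=np.where((d>0)&(d<.2));P=atdepth(C,np.c_[u,v],d[v,u])*1e3
P=P[P[:,2]<60]
print(len(P),P[:,2].max());
for lo in(-60,-45,-30,-25,-20,-15,-10,-5,0):
    Q=P[(P[:,2]>=lo)&(P[:,2]<lo+5)]
    if len(Q): print(lo,len(Q),np.percentile(Q[:,0],[1,99]).round(1),"absY",np.percentile(abs(Q[:,1]),[1,99]).round(1))
```

```text
61342 -11.580301257895414
-60 2000 [ 6.4 14.2] absY [40.8 72. ]
-45 1081 [-9.2 11.9] absY [40.9 56.9]
-30 871 [-10.3  11.7] absY [40.9 57.1]
-25 737 [-10.3  11.8] absY [40.9 56.6]
-20 558 [-10.5  11.8] absY [40.8 54.6]
-15 175 [-9.6  9.6] absY [40.8 44.2]
```

play_rows(steps=[[[-35,-10,30,0,0,0],[-70,-20,65,0,0,0],[-100,-28,100,0,0,0],[-122,-30,135,0,0,0],[-122,-30,170,0,0,0],[-122,-30,190,0,0,0],[-122,-30,205,0,0,0],[-122,-30,210,0,0,0],[-122,-30,210,0,0,0]]])

```text
time: 2.28
tool_pos: [0.488, -0.0378, 0.0196]
tool_rot: [-0.002, 0.765, 0.644, -0.001]
contact_force: [-0.2, 0.9, 0.6]
gripper_width: 0.998
grasp_force: 0.0
```

play_rows(steps=[[[0,0,12,0,0,0],[0,0,20,0,0,0],[0,0,25,0,0,0],[0,0,27,0,0,0],[2,0,27,0,0,0],[5,0,27,0,0,0],[7,0,27,0,0,0],[9,0,27,0,0,0],[11,0,27,0,0,0],[13,0,27,0,0,0],[15,0,27,0,0,0],[17,0,27,0,0,0]]])

```text
time: 3.28
tool_pos: [0.4926, -0.0216, -0.0056]
tool_rot: [0.0, 0.766, 0.643, 0.0]
contact_force: [0.6, 0.3, 0.4]
gripper_width: 1.003
grasp_force: 0.1
```

```bash
cat > look.py <<'E'
from h import *
import sys
O=np.array([.5758,.1251]);yaw=np.radians(-15.4);ex=np.array([np.cos(yaw),np.sin(yaw)]);M=np.array([ex,[-ex[1],ex[0]]])
st=manip.state();Rm=q2R(st["tool_rot"])
print("t",st["time"],"tool cradle",(M@(np.array(st["tool_pos"][:2])-O)*1e3).round(1),"z",round(st["tool_pos"][2]*1e3,1),"yaw rel",round(np.degrees(np.arctan2(Rm[1,1],Rm[0,1]))+15.4,2),"F",np.round(st["contact_force"],1))
# column via two blue end bands
z=float(sys.argv[2])/1e3 if len(sys.argv)>2 else .015
n=sys.argv[1];p,d=vision.grab_frame(n);C=cam(n,st);cv2.imwrite(f"pics/{n}_{st['time']:.2f}.png",p)
hsv=cv2.cvtColor(p,cv2.COLOR_BGR2HSV);m=cv2.inRange(hsv,(100,120,60),(125,255,255))
k,l,s,c=cv2.connectedComponentsWithStats(m)
for i in range(1,k):
    if s[i,4]>25:
        P=onplane(C,c[i],z+.006)[0,:2];q=M@(P-O)*1e3
        if abs(q[0])<150 and -190<q[1]<40: print(c[i].round(1),s[i,4],q.round(1))
E
python3 look.py top
```

```text
t 3.2833 tool cradle [ -41.2 -163.5] z -5.6 yaw rel 5.48 F [0.6 0.3 0.4]
[310.9 181.1] 186 [ 140.2 -102.5]
[254.6 212.6] 232 [30.1 13.2]
```

play_rows(steps=[[[4,0,0,0,0,0.7],[8,1,0,0,0,1.4],[12,1,0,0,0,2.1],[16,2,0,0,0,2.8],[20,2,0,0,0,3.5],[24,2,0,0,0,4.2],[28,3,0,0,0,4.9],[32,3,0,0,0,5.6],[35,3,0,0,0,6.3],[38,4,0,0,0,7],[40,4,0,0,0,7.5],[41,4,0,0,0,7.5]]])

```text
time: 4.33
tool_pos: [0.5037, 0.0182, -0.0057]
tool_rot: [0.0, 0.806, 0.592, 0.0]
contact_force: [-0.2, -0.1, 0.3]
gripper_width: 1.003
grasp_force: 0.0
```

```bash
python3 look.py side; python3 look.py wrist
```

```text
t 4.3333 tool cradle [ -41.1 -122.2] z -5.7 yaw rel -2.03 F [-0.2 -0.1  0.3]
[375.  259.1] 108 [-102.   -87.7]
[272.4 274.7] 238 [ 127.7 -127. ]
[330.4 276. ] 140 [  9.  -78.7]
[341.6 311.9] 489 [20.6 17.3]
t 4.3833 tool cradle [ -41.2 -122.3] z -5.7 yaw rel -2.01 F [-0.4  0.1  0.3]
[621.1  36.3] 2372 [ 54.1 -21. ]
[455.9 232.7] 5023 [  9.5 -81.1]
[146.  266.9] 4534 [-102.3  -90.3]
```

play_rows(steps=[[[4,0,0,0,0,0],[8,0,0,0,0,0],[12,0,0,0,0,0],[15,0,0,0,0,0],[18,0,0,0,0,0],[21,0,0,0,0,0],[23,0,0,0,0,0],[25,0,0,0,0,0],[27,0,0,0,0,0],[29,0,0,0,0,0],[31,0,0,0,0,0],[33,0,0,0,0,0]]])

```text
time: 5.43
tool_pos: [0.5134, 0.0494, -0.0057]
tool_rot: [0.0, 0.806, 0.592, -0.0]
contact_force: [-0.6, -0.1, -0.8]
gripper_width: 0.998
grasp_force: 0.3
```

```bash
python3 look.py side; python3 look.py wrist
```

```text
t 5.4333 tool cradle [-40.  -89.5] z -5.7 yaw rel -2.02 F [-0.6 -0.1 -0.8]
[381.3 269.2] 114 [-103.7  -56.6]
[272.4 274.7] 238 [ 127.7 -127. ]
[335.1 284. ] 140 [  7.2 -54.9]
[341.5 311.9] 479 [20.7 17.1]
t 5.4833 tool cradle [-40.  -89.2] z -5.7 yaw rel -2.01 F [ 0.5  0.1 -0.7]
[611.4 111. ] 6960 [57.  -9.1]
[446.8 257. ] 4807 [  8.3 -57.2]
[139.2 271.6] 4556 [-103.9  -59. ]
[295.2 303. ] 286 [-47.5 -73.8]
```

play_rows(steps=[[[3,0,0,0,0,0],[6,0,0,0,0,0],[9,0,0,0,0,0],[12,0,0,0,0,0],[15,0,-0.5,0,0,0],[18,0,-1,0,0,0],[21,0,-1.5,0,0,0],[24,0,-2,0,0,0],[27,0,-2.5,0,0,0],[30,0,-3,0,0,0],[33,0,-3.5,0,0,0],[36,0,-4,0,0,0]]])

```text
time: 6.53
tool_pos: [0.5243, 0.084, -0.0016]
tool_rot: [-0.0, 0.806, 0.592, -0.0]
contact_force: [-0.5, -1.6, 1.0]
gripper_width: 0.998
grasp_force: 1.0
```

```bash
python3 look.py side 21; python3 look.py wrist 21
```

```text
t 6.5333 tool cradle [-38.8 -53.3] z -1.6 yaw rel -2.01 F [-0.5 -1.6  1. ]
[272.4 274.7] 239 [ 128.7 -122.6]
[387.4 280. ] 118 [-102.   -20.7]
[339.8 293.4] 143 [  8.4 -24.4]
[365.6 291.2] 32 [-45.7 -10.1]
[342.4 311.8] 510 [20.6 21.3]
t 6.5833 tool cradle [-38.6 -52.7] z -1.5 yaw rel -2.01 F [-0.2  0.1 -0.2]
[533.2 175.9] 19844 [35.3  7.8]
[134.6 272.7] 4971 [-103.2  -22.1]
[293.1 238. ] 1093 [-45.3 -11. ]
[449.1 271.9] 4818 [ 10.2 -25.8]
```

play_rows(steps=[[[2,0,-0.5,0,0,-0.3],[4,0,-1,0,0,-0.6],[6,0,-1.5,0,0,-1],[8,0,-2,0,0,-1.3],[10,0,-2.5,0,0,-1.6],[12,0,-3,0,0,-2],[14,0,-3,0,0,-2],[16,0,-3,0,0,-2],[18,0,-3,0,0,-2],[20,0,-3,0,0,-2],[20,0,-3,0,0,-2],[20,0,-3,0,0,-2]]])

```text
time: 7.63
tool_pos: [0.5302, 0.103, 0.0012]
tool_rot: [-0.0, 0.795, 0.606, -0.0]
contact_force: [-0.9, 0.1, 0.7]
gripper_width: 1.0
grasp_force: 0.0
```

```bash
python3 look.py side 19.3; python3 look.py wrist 19.3
```

```text
t 7.6333 tool cradle [-38.1 -33.4] z 1.2 yaw rel -0.0 F [-0.9  0.1  0.7]
[272.4 274.7] 238 [ 128.4 -123.9]
[392.3 289.9] 118 [-101.7    6.1]
[342.3 310.4] 627 [18.9 16.8]
t 7.6833 tool cradle [-38.1 -33.5] z 1.2 yaw rel -0.01 F [-0.2  1.1 -0.4]
[529.4 237. ] 18146 [39.2  6.9]
[140.8 246.1] 4625 [-102.3    3.4]
[447.2 246.5] 4561 [9.7 3.2]
```

The column lies parallel in the V at x ≈ -46 mm. I back off, rise, shut the fingers and go round to its free end.

play_rows(steps=[[[-5,0,0,0,0,0],[-10,0,-8,0,0,0],[-12,0,-30,0,0,0],[-12,0,-60,0,0,0],[-12,-20,-80,0,0,0],[-6,-50,-80,0,0,0],[12,-75,-80,0,0,0],[28,-98,-80,0,0,0],[33,-106,-80,0,0,0],[33,-106,-80,0,0,0]]])

```text
time: 8.57
tool_pos: [0.4356, 0.1635, 0.0815]
tool_rot: [0.0, 0.795, 0.607, 0.0]
contact_force: [-0.7, -0.2, 0.6]
gripper_width: 0.998
grasp_force: 0.0
```

play_rows(steps=[[[0,0,0,0,0,0],[0,0,0,0,0,0],[0,0,0,0,0,0],[0,0,0,0,0,0],[0,0,0,0,0,0],[0,0,0,0,0,0],[0,0,0,0,0,0],[0,0,0,0,0,0]]], claw=-1)

```text
time: 9.23
tool_pos: [0.4369, 0.1627, 0.0812]
tool_rot: [-0.0, 0.796, 0.606, -0.0]
contact_force: [-0.1, 0.1, 0.1]
gripper_width: -0.001
grasp_force: 0.0
```

```bash
python3 look.py top 19.3; python3 look.py wrist 19.3
python3 - <<'E'
from h import *
p,d=vision.grab_frame("wrist");c=vision.camera_info("wrist");C=(np.array(c["K"]),c["k1"],np.array(c["T_tool_cam"])[:3,3],np.array(c["T_tool_cam"])[:3,:3])
v,u=np.where((d>0)&(d<.21));P=atdepth(C,np.c_[u,v],d[v,u])*1e3
for lo in range(-50,15,5):
    Q=P[(P[:,2]>=lo)&(P[:,2]<lo+5)&(abs(P[:,1])<50)&(abs(P[:,0])<25)]
    if len(Q): print(lo,len(Q),np.percentile(Q[:,0],[1,99]).round(1),np.percentile(Q[:,1],[1,99]).round(1))
cv2.imwrite("pics/w_end.png",p)
E
```

```text
t 9.2333 tool cradle [-143.9   -0.6] z 81.2 yaw rel -0.03 F [-0.1  0.1  0.1]
[310.9 181.2] 185 [ 139.  -102.9]
[255.9 209.3] 207 [38.1 11.4]
[257.1 222.3] 91 [7.2 0.3]
t 9.2833 tool cradle [-144.    -0.6] z 81.3 yaw rel -0.02 F [-0.2 -0.3  0.1]
[569.9 238.8] 7013 [10.4 13.1]
[388.2 253.5] 1814 [-100.4    3.5]
-50 2147 [-9.2 14.3] [-31.   33.6]
-45 908 [-5.  14.4] [-25.5  28.9]
-40 784 [-10.3  12.7] [-10.8  12.7]
-35 296 [ 6.8 12. ] [-12.1  14.4]
-30 478 [ 6.7 12.1] [-12.2  14.5]
-25 420 [ 6.7 12.1] [-12.2  14.4]
-20 391 [ 6.6 12.1] [-12.2  14.5]
-15 352 [ 6.7 12. ] [-12.1  14.4]
-10 279 [ 6.8 12. ] [-11.3  13.3]
-5 68 [ 6.9 12. ] [-9.6 10.8]
```

View pics/w_end.png

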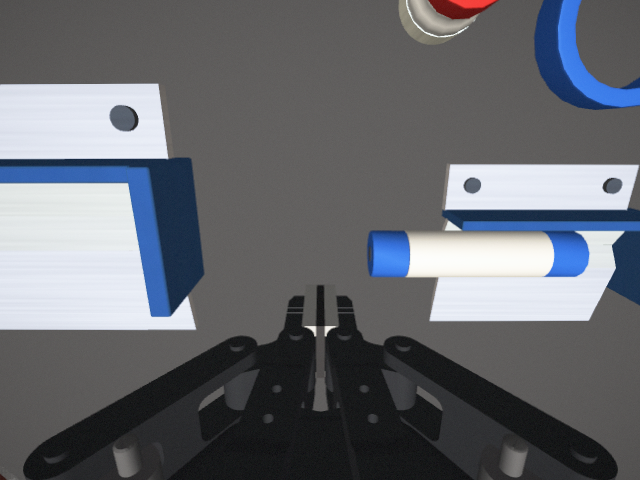

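The view shows the free end at (368,254) with the shut fingers well short of it. I lower the fingers and push slowly, with about 20 mm of gap and then about 40 mm of slide.

play_rows(steps=[[[0,0,25,0,0,0],[0,0,45,0,0,0],[0,0,60,0,0,0],[0,0,68,0,0,0],[0,0,73,0,0,0],[0,4,73,0,0,0],[0,8,73,0,0,0],[0,11,73,0,0,0],[0,14,73,0,0,0],[0,16,73,0,0,0],[0,18,73,0,0,0],[0,20,73,0,0,0]]])

```text
time: 10.38
tool_pos: [0.4561, 0.1575, 0.0085]
tool_rot: [-0.0, 0.796, 0.606, -0.0]
contact_force: [-1.3, 0.4, 0.2]
gripper_width: -0.001
grasp_force: 0.8
```

play_rows(steps=[[[0,2,0,0,0,0],[0,4,0,0,0,0],[0,6,0,0,0,0],[0,8,0,0,0,0],[0,10,0,0,0,0],[0,12,0,0,0,0],[0,14,0,0,0,0],[0,16,0,0,0,0],[0,18,0,0,0,0],[0,20,0,0,0,0],[0,22,0,0,0,0],[0,24,0,0,0,0]]])

```text
time: 11.38
tool_pos: [0.4794, 0.151, 0.0083]
tool_rot: [0.0, 0.796, 0.606, -0.0]
contact_force: [-1.4, 0.4, 1.1]
gripper_width: -0.002
grasp_force: 0.7
```

```bash
python3 look.py wrist 19.3;python3 look.py side 19.3
```

```text
t 11.3833 tool cradle [-99.8  -0.6] z 8.3 yaw rel -0.02 F [-1.4  0.4  1.1]
[534.7 270.4] 9869 [-13.2  23.6]
[380.4 308.8] 3393 [-73.7   6.5]
t 11.4333 tool cradle [-99.4  -0.6] z 8.4 yaw rel -0.02 F [-0.9 -0.7  0. ]
[272.4 274.7] 238 [ 128.4 -123.9]
[346.2 308.6] 753 [ 9.4 15.4]
```

play_rows(steps=[[[0,1.5,0,0,0,0],[0,3,0,0,0,0],[0,4.5,0,0,0,0],[0,6,0,0,0,0],[0,7,0,0,0,0],[0,8,0,0,0,0],[0,9,0,0,0,0],[0,10,0,0,0,0],[0,11,0,0,0,0],[0,12,0,0,0,0]]])

```text
time: 12.32
tool_pos: [0.4908, 0.1479, 0.0083]
tool_rot: [-0.0, 0.796, 0.606, -0.0]
contact_force: [-2.1, 0.5, 0.2]
gripper_width: 0.0
grasp_force: 0.8
```

play_rows(steps=[[[0,0.5,0,0,0,0],[0,1,0,0,0,0],[0,1.5,0,0,0,0],[0,2,0,0,0,0]]])

```text
time: 12.65
tool_pos: [0.4927, 0.1474, 0.0083]
tool_rot: [-0.0, 0.796, 0.606, -0.0]
contact_force: [-1.3, -0.1, 0.8]
gripper_width: 0.002
grasp_force: 0.8
```

play_rows(steps=[[[0,0.5,0,0,0,0],[0,1,0,0,0,0],[0,1.5,0,0,0,0],[0,1.5,0,0,0,0]]])

```text
time: 12.98
tool_pos: [0.4927, 0.1473, 0.0079]
tool_rot: [-0.001, 0.796, 0.606, -0.001]
contact_force: [-5.3, 1.8, 3.9]
gripper_width: 0.003
grasp_force: 3.4
```

play_rows(steps=[[[0,0.5,0,0,0,0],[0,1,0,0,0,0],[0,1,0,0,0,0]]])

```text
time: 13.23
tool_pos: [0.4927, 0.1473, 0.0076]
tool_rot: [-0.002, 0.796, 0.606, -0.002]
contact_force: [-9.7, 2.9, 5.6]
gripper_width: -0.002
grasp_force: 4.8
```

```bash
python3 look.py wrist 19.3
```

```text
t 13.2333 tool cradle [-86.   -0.7] z 7.6 yaw rel -0.02 F [-9.7  2.9  5.6]
[490.2 281.6] 14697 [-16.8  19.2]
```

The force rose to about 10 N with no further motion, so the column is on the stop. I back off straight and rise.

play_rows(steps=[[[0,-1,0,0,0,0],[0,-3,0,0,0,0],[0,-8,0,0,0,0],[0,-20,0,0,0,0],[0,-35,-20,0,0,0],[0,-40,-50,0,0,0],[0,-40,-90,0,0,0],[-20,-20,-130,0,0,0],[-40,10,-170,0,0,0],[-60,40,-210,0,0,0],[-60,40,-210,0,0,0]]])

```text
time: 14.2
tool_pos: [0.5189, 0.0772, 0.222]
tool_rot: [0.002, 0.796, 0.606, 0.002]
contact_force: [0.7, -0.9, 0.2]
gripper_width: 0.0
grasp_force: 0.0
```

```bash
python3 look.py wrist 19.3; python3 look.py top 19.3; cp pics/wrist_14*.png pics/final.png
python3 - <<'E'
import cv2;p=cv2.imread("pics/final.png");print(p.shape)
E
```

```text
t 14.2 tool cradle [-42.1 -61.3] z 222.0 yaw rel -0.03 F [ 0.7 -0.9  0.2]
[401.4 138.4] 2217 [38.3  7.9]
[299.  145.7] 694 [-59.8   1.1]
[496.8 259.9] 1289 [ 149.7 -117.1]
t 14.25 tool cradle [-37.5 -62.4] z 227.1 yaw rel -0.17 F [ 1.2 -2.7  3.4]
[310.9 181.1] 186 [ 139.  -102.9]
[243.  236.8] 51 [-35.8  24.6]
[249.  250.1] 88 [-64.2   2. ]
(480, 640, 3)
```

View pics/final.png

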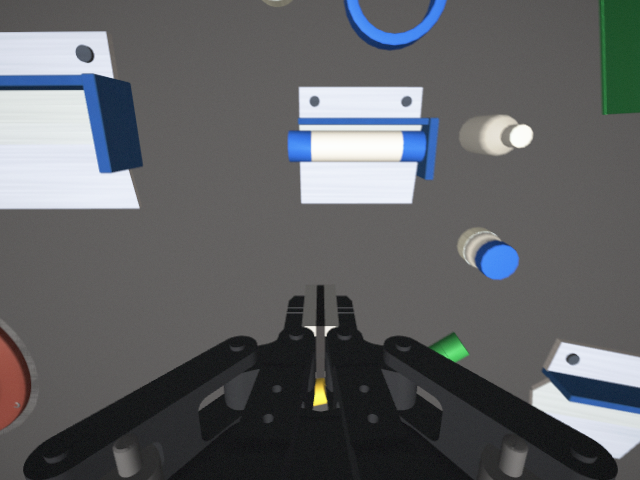

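The column lies in the V with its right end on the stop at about (427,148), and its free end juts out past the cradle at (290,146). The measured centre is x ≈ -5 mm. I let the arm settle and hand in.

play_rows(steps=[[[0,0,0,0,0,0],[0,0,0,0,0,0],[0,0,0,0,0,0],[0,0,0,0,0,0]]])

```text
time: 14.63
tool_pos: [0.5163, 0.0789, 0.2163]
tool_rot: [-0.001, 0.795, 0.606, -0.001]
contact_force: [0.0, -0.2, 0.2]
gripper_width: 0.001
grasp_force: 0.0
```

```bash
python3 look.py wrist 19.3; python3 -c "
from h import *
print(order.job_done())"
```

```text
t 14.6333 tool cradle [-45.1 -60.3] z 216.3 yaw rel 0.04 F [ 0.  -0.2  0.2]
[407.4 139.3] 2335 [37.9  8. ]
[303.  146.4] 705 [-60.4   1.3]
[503.5 262.5] 1340 [ 148.8 -116.4]
the job is handed in; nothing more can be done
None
```

The blue-ended column was rolled up the ramp into the smallest cradle's V-groove and pushed, at about 10 N peak, until it stopped against the blue end stop; the job was handed in at about 14.7 s with the arm clear, and no verdict was returned.

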